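Check the beam scale and refit its zeroing knob

ROBOT

A 6-joint arm with a two-finger parallel gripper is mounted at the origin on the work surface. World frame = base frame: x ahead of the robot, y to its left, z up, the work surface at z = 0. Lengths are in mm, angles in degrees, forces in N, time in s.
With the tool pointing down it reaches from about 350 to 850 mm from the base axis. Payload 8.1 kg.
Tool frame: the origin (TCP) lies midway between the tips of the shut fingers; the grasp point (between the pads) lies 19 mm behind it (hold_point_z is the distance from the TCP to the grasp point, in mm); z points along the fingers, y is the direction in which the jaws open and shut (so a half turn about z gives the same grasp; the last joint's range is limited). The gripper opens to 85 mm and grips with 20 to 120 N. Pads are 22 mm wide; open, the fingers measure 114 mm over their backs; the gripper's body (76 mm by 85 mm) begins 54 mm behind the grasp point. The pads swing forward as they close: fully open they stand 13 mm farther back than shut.
Start: joints at [-72.617, 7.471, 85.268, -0, 87.261, -4.893], TCP at [227.467, -555.215, 192.492] pointing down, gripper open.
Joint ranges: [-169.43, 169.43], [-51.17, 129.36], [1.28, 143.12], [-76.62, 256.62], [0, 156.53], [-152.29, 152.29]. Speed limits (degrees/s): [136.94, 136.94, 159.86, 180, 180, 180].

INTERFACE

Orientations are given as [roll, pitch, yaw] about the fixed x, y, z axes, in that order (R = Rz(yaw) Ry(pitch) Rx(roll)).
In Python, from bench import sense, snapshot, camera_params, hand_in, hold_point_z gives the robot as it stands.
- The arm moves only by the tool servo_tool, never from a script. Its argument "motion" is a list of rows, each a list of 7 numbers: the finger opening in mm, from 0 to 85.4, then the shift along the tool's x, y, z in mm, then the turn, a rotation vector about the tool's x, y, z in rad. A call has 1 to 10 rows; each row shifts and turns the pose as measured when the row begins, along the tool's axes as they then stand; what a row does not reach is not made up. A row lasts 1/10 s, in which the tool goes at most 50 mm and 8.59 degrees, less where a joint would pass 70% of its speed; a pose out of reach is approached as far as the arm can. A call with a gripper value outside its range is refused whole. The fingers move at their own pace and stop on an object; "force" is the grip in N (left out, the last holds). Time passes only in rows, so rows that do not move let the fingers close. It gives the time, the measured TCP pose, the force and the opening at its end, in the units of the state.
- sense(): the state, without advancing time (a new reading comes with each control period).
- snapshot(name): name is "side" or "top"; returns the picture (384x512x3 uint8, blue, green, red); there is no depth.
- camera_params(name): a dict with "fx", "fy", "cx", "cy" (pixels), "R" (3x3) and "t" (3): a world point X has camera coordinates R X + t. Camera axes: x right, y down, z forward; pixel columns grow to the right and rows downward; lengths in mm; the calibration is good to about 2 mm. A picture is of the moment at which its call begins. camera_params takes no time and is no camera call.
- hand_in(): hands the job in, once; it reports no verdict.
The state is a dict: "time": time; "joint_pos": joint angles; "qd": joint speeds; "joint_efforts": joint torques, N m; "tool_pos": TCP position; "tcp_rot": TCP orientation; "ft_force": force on the tool from outside, world axes, zero at the start; "wrist_torque": the same for the moment, N m; "finger_gap": finger opening in mm.
Only numpy, scipy, OpenCV 4.12 (cv2) and the standard library are available. Lean on these libraries where they do the work, as an engineer would, in place of code of your own. Each camera call takes 0.05 s, during which the arm holds its last target. There are 200 camera calls.

TASK

Check that the beam of the blue parts scale swings free: swing the red arrest lever fully over to release it, let the counterpoise end sink, then swing the lever fully back so that the beam is held level again. With the beam arrested, take the loose black knob, turn it so that its bore matches the D-shaped brass shaft, push it fully onto the shaft and press on until the sprung shaft has gone most of the way down. Finish while still holding the knob pressed down there, do not let go, and leave the other things on the bench where they are.

Things in the scene. Friction and masses are not known exactly. Their poses are not given: they have to be found in the camera images.
- lever_grip (a point): Centre of the red paddle at the top of the arrest lever on the blue scale: 10 mm thick along y, 18 mm wide, 34 mm long along the lever, its top 17 mm beyond this point. It turns with the lever; its y axis is always parallel to the lever's hinge axis and level. Held across y it can be swung while the gripper stays upright. It takes about 1.5 N here to move the lever, which stays where it is left.
- lever_hinge (a point): Point on the lever's hinge axis, level with the lever's middle plane, 81 mm from lever_grip. Fixed to the scale, whose base is 170 mm (x) by 340 mm (y) by 35 mm high; axes are those of the scale: z up, the hinge lies along y, x points from the lever towards the beam. The beam lies along y, 41 mm beyond in x, its top below z = 0.135 m above the bench.
- lever (a joint): Arrest lever, rad: 0 = arrested (its stop; it leans 0.5 rad to -x of the upright and a roller holds the beam level), 0.7 = released (its stop; leans 0.2 rad to +x). Positive turns the top towards +x of lever_hinge (a right-handed turn about +y).
- beam (a joint): Aluminium beam, rad: 0 = level, grows as the brass counterpoise end (+y) sinks, to a stop at 0.13. Released, it sinks by its own weight; the lever's return lifts it.
- knob_center (a point): Centre (half-way up) of the loose black bar knob, 34 mm high, standing on the bench with its bore downwards: a bar 44 mm long in x and 26 mm wide in y (grip across y), plus a pointed nose at +x that reaches 35 mm from the centre. A white line on the top runs from the middle to the nose. z is up. In its underside, centred below this point, is a blind bore 15.5 mm deep of D section: radius 8 mm, with the flat 4 mm from the centre on the nose (+x) side. Mass about 60 g.
- knob_nose (a point): Tip of the knob's nose, half-way up, 35 mm along +x from knob_center; same axes.
- shaft_tip (a point): Centre of the top of the brass D-shaft that stands upright on the scale in a dark round collar: radius 7 mm, flat 3 mm from the axis on its +x side, 14 mm long above a round shoulder, the top 3 mm tapered. x points out through the flat, z is up. A white tick on the collar also marks the flat's side. Fully seated, the knob's underside rests on the shoulder, its nose points along this x, and knob_center stands 3 mm above this point. Moves down with the shaft.
- shaft_seat (a point): Centre of the top of the shaft's round shoulder (radius 11 mm), 14 mm below shaft_tip, same axes. At rest 14 mm above the collar's top (collar radius 26 mm, 8 mm high, on the scale's base) and 57 mm above the bench.
- plunger (a joint): How far the sprung shaft is pressed down, m: 0 = at rest, 0.010 = its stop. The shaft does not turn. The spring takes about 3.6 N to start and 9.6 N at the stop.
- socket: Bystander: chrome socket, 24 mm diameter, 38 mm high, standing; origin at the centre of its underside.
- hexset: Bystander: black folding hex key set, 80 x 26 x 16 mm, with dark keys on its top up to 30 mm high; origin at the centre of its underside.
- spacer: Bystander: white nylon spacer tube, 26 mm diameter, 42 mm high, standing; origin at the centre of its underside.
- clamp: Bystander: green plastic pipe clamp, an open ring about 50 mm across with a foot, 18 mm high; origin at the ring's centre on the underside.
- screwdriver: Bystander: screwdriver 190 mm long, lying behind the scale; origin under its middle.
Not all that is in view belongs to the job. What is shaped like the part that bears knob_center but purple is not meant.

How it is judged (in metres and radians):
On the way, in this order (a step that is already met when the one before it is completed fails the run):
1. the lever is swung over and the beam has sunk free (value of joint lever above 0.5 rad and value of joint beam above 0.09 rad), for 0.2 s.
2. the lever is swung back and the beam is held level again (value of joint lever below 0.12 rad and value of joint beam below 0.04 rad), for 0.2 s.
3. the knob is fully on the shaft, its nose on the flat's side, with the beam arrested (all of step 2 and z of knob_center in the frame of shaft_seat between 0.0145 and 0.02 m and horizontal distance between knob_center and shaft_seat below 0.004 m and angle between the x axis of knob_center and the x axis of shaft_seat, either way round below 0.25 rad and angle between the z axis of knob_center and the z axis of shaft_seat, either way round below 0.12 rad and x of knob_nose in the frame of shaft_seat above 0.028 m), for 0.1 s.
At the end, for the whole second after the job is handed in: Beam arrested (lever under 0.12 rad, beam under 0.04 rad). Knob on the D-shaft: centre 14.5 to 20 mm above the shoulder, within 4 mm of the axis, upright within 0.12 rad, nose within 0.25 rad of the flat side. Fingers still hold the shaft pressed over 6 mm of its 10 mm, at rest (all of step 3 and value of joint plunger above 0.006 m and contact force between knob and the fingers above 1 N and contact force between knob and plunger above 2 N and linear speed of knob below 0.02 m/s); the arm keeps its last pose, push and grip.
It fails at once if the knob is pressed on the shaft while the beam is not arrested (contact force between knob and plunger above 1 N and value of joint lever above 0.15 rad).
It fails at once if a bystander is moved by more than 30 mm (distance of any of socket, hexset, spacer, clamp, screwdriver from where it was at the start of the episode above 0.03 m).
It also fails if it takes over 58 s, if anything falls off the work surface, if the arm or the gripper's body presses on something with over 40 N, if the wrist force passes 120 N, or if a joint passes its speed limit or range.

## Working session

There is one attempt and no reset: what is moved stays moved. The work goes in short steps, Python scripts to look and compute and a tool call to move; the robot and the scene stay as the last step left them, time stands still between calls to the robot, and variables do not carry over. Pictures are saved under pics/ and viewed, about 8 in all and at most 12, crops included, and the job is handed in when it is done.

Besides the shell and the picture viewer there is one more tool, called after "Call:" as name([rows], argument=value, ...), one row to a line, values as JSON. servo_tool: Moves the arm, as the interface text tells. Its arguments: {"type":"object","properties":{"motion":{"type":"array"},"force":{"type":"number"}},"required":["motion"]}

```bash
mkdir -p pics; python3 - <<'E'
from bench import *
import cv2,numpy as np
for n in("side","top"):
    im=snapshot(n);cv2.imwrite(f"pics/{n}0.png",im)
    p=camera_params(n);print(n,p["fx"],p["cx"],p["cy"],np.round(p["R"],3).tolist(),np.round(p["t"],1), np.round(-np.array(p["R"]).T@p["t"]))
    cv2.imwrite(f"pics/{n}0b.png",cv2.resize(im,(800,600),interpolation=cv2.INTER_CUBIC))
print(sense(),hold_point_z)
E
```

```text
side 435.8453036372759 253.86889487044178 181.49185373494058 [[-0.882, -0.472, -0.011], [-0.342, 0.654, -0.675], [0.325, -0.591, -0.738]] [ 506.9  301.1 1185.8] [ 164.  743. 1084.]
top 387.4439963829367 255.12417090295568 187.66438635794233 [[-0.051, -0.999, -0.001], [-0.974, 0.05, -0.222], [0.221, -0.01, -0.975]] [  34.7  595.  1040.9] [ 351.   15. 1147.]
{'time': 0.1, 'joint_pos': array([-7.26173909e+01,  7.51200775e+00,  8.53247983e+01, -4.83884847e-04,
        8.72621846e+01, -4.89304318e+00]), 'qd': array([-0.07830236, -0.0245145 , -0.10520102,  0.13144164, -0.02713433,
       -0.06848683]), 'joint_efforts': array([ 1.77662983e-03, -5.70954180e+01, -5.01940334e+01, -4.53526923e-05,
        8.21137510e-03, -4.18307616e-05]), 'tool_pos': array([ 227.28157576, -554.65987481,  191.51975402]), 'tcp_rot': array([-1.79901329e+02, -7.96196796e-03,  2.22756690e+01]), 'ft_force': array([ 0.5508992 ,  0.54757977, -0.64856022]), 'wrist_torque': array([ 0.01542808, -0.01942419, -0.02181093]), 'finger_gap': 85.77508632767288} 18.700000000000003
```

View pics/side0b.png

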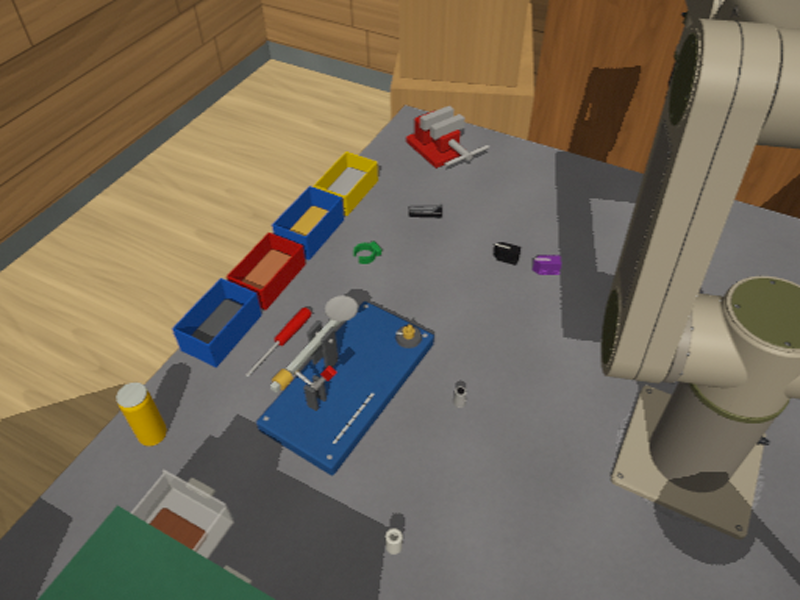

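View pics/top0b.png

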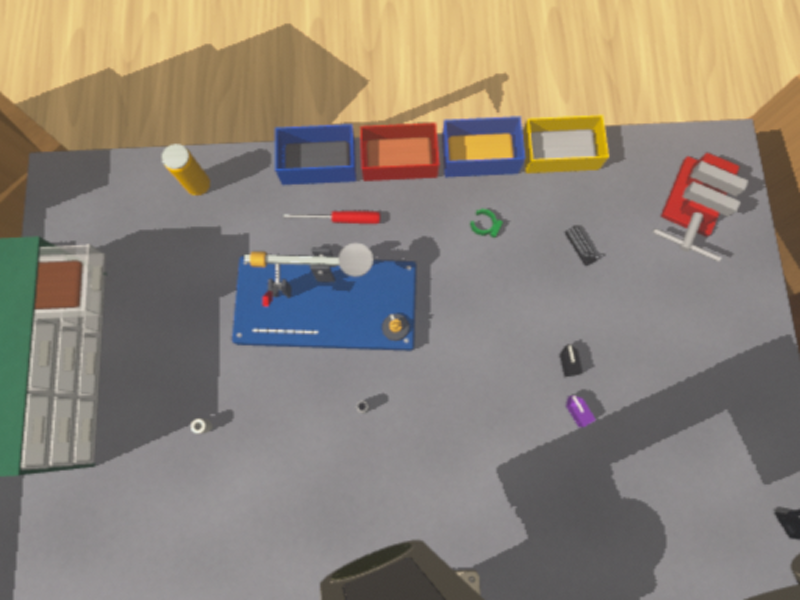

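```bash
cat > h.py <<'E'
import numpy as np,cv2
from bench import *
P={n:camera_params(n) for n in("side","top")}
def ray(n,u,v):
    p=P[n];R=np.array(p["R"]);t=np.array(p["t"]);return -R.T@t,R.T@np.array([(u-p["cx"])/p["fx"],(v-p["cy"])/p["fy"],1])
def plane(n,uv,z):
    c,d=ray(n,*uv);return c+d*(z-c[2])/d[2]
def tri(a,b):
    (c1,d1),(c2,d2)=ray("top",*a),ray("side",*b)
    s=np.linalg.lstsq(np.stack([d1,-d2],1),c2-c1,rcond=None)[0];p,q=c1+s[0]*d1,c2+s[1]*d2
    return (p+q)/2,np.linalg.norm(p-q)
def proj(n,X):
    p=P[n];c=np.array(p["R"])@X+p["t"];return np.array([p["cx"]+p["fx"]*c[0]/c[2],p["cy"]+p["fy"]*c[1]/c[2]])
def crop(im,x,y,w,h,W,H):return cv2.resize(im[y:y+h,x:x+w],(W,H),interpolation=cv2.INTER_CUBIC)
def mask(im,lo,hi,box):
    m=cv2.inRange(cv2.cvtColor(im,cv2.COLOR_BGR2HSV),lo,hi);k=np.zeros_like(m);x,y,w,h=box;k[y:y+h,x:x+w]=255;return m&k
E
python3 - <<'E'
from h import *
t=cv2.imread("pics/top0.png");s=cv2.imread("pics/side0.png")
a=np.hstack([crop(t,350,210,50,40,400,300),crop(t,235,190,50,40,400,300)])
b=np.hstack([crop(s,305,145,60,45,400,300),crop(s,170,190,60,45,400,300)])
c=np.vstack([a,b]);cv2.imwrite("pics/c1.png",c)
m=mask(t,(100,120,40),(130,255,255),(140,155,140,75))
cn=np.argwhere(m)[:,::-1].astype(float)
w=np.array([plane("top",q,35)[:2] for q in cn]).astype(np.float32)
print("base",cv2.minAreaRect(w),cv2.boxPoints(cv2.minAreaRect(w)).round(1).tolist())
def cen(im,lo,hi,box):
    m=mask(im,lo,hi,box);q=np.argwhere(m)[:,::-1];return q.mean(0),len(q)
A=cen(t,(0,150,60),(8,255,255),(160,180,25,25));B=cen(s,(0,150,60),(8,255,255),(195,225,30,25))
print("red",A,B,tri(A[0],B[0]))
E
```

```text
base ((593.5692749023438, 143.8211669921875), (334.6133117675781, 166.9647216796875), 85.459228515625) [[497.1000061035156, -16.399999618530273], [663.5, -29.600000381469727], [690.0, 304.0], [523.5999755859375, 317.20001220703125]]
red (array([170. , 192.5]), 2) (array([209.93478261, 238.2826087 ]), 46) (array([576.30022442, 228.45660498, 157.93560033]), np.float64(4.992150537274298))
```

View pics/c1.png

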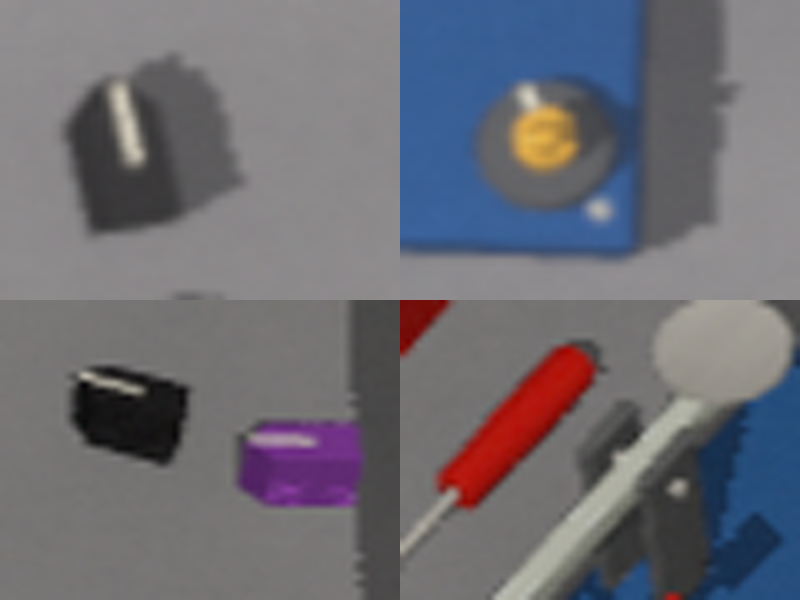

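```bash
python3 - <<'E'
from h import *
t=cv2.imread("pics/top0.png");s=cv2.imread("pics/side0.png")
def cen(im,box,f):
    x,y,w,h=box;b=im[y:y+h,x:x+w].astype(int);m=f(b);q=np.argwhere(m)[:,::-1]+[x,y];print(len(q),q.min(0),q.max(0));return q.mean(0)
red=lambda b:(b[...,2]>90)&(b[...,2]>2.5*b[...,0])&(b[...,2]>2.5*b[...,1])
A=cen(t,(160,180,25,25),red);B=cen(s,(200,225,25,25),red);print("red",A,B,tri(A,B))
yel=lambda b:(b[...,2]>1.6*b[...,0])&(b[...,2]>110)
A=cen(t,(245,198,20,20),yel);B=cen(s,(252,205,20,18),yel);print("brass",A,B,tri(A,B),plane("top",A,57),plane("top",A,71))
print("tick43",plane("top",(250.9,202.1),43), "collar", plane("top",(253.2,208.3),43))
c=plane("top",(366.8,230.3),34);n=plane("top",(364.8,220.3),34);print("knob",c,n,np.degrees(np.arctan2(*(n-c)[1::-1])))
print("side line",plane("side",(305+145*.15,145+92*.15),34),plane("side",(305+78*.15,145+74*.15),34))
yr=np.radians(-4.54);print(plane("top",(366.8,230.3),17))
a=np.hstack([crop(t,150,160,60,45,400,300),crop(s,190,215,60,45,400,300)])
b=np.hstack([crop(s,245,195,40,30,400,300),crop(t,238,192,32,24,400,300)])
cv2.imwrite("pics/c2.png",np.vstack([a,b]))
E
```

```text
17 [169 189] [171 195]
56 [205 234] [214 243]
red [170. 192.] [209.75       238.42857143] (array([577.43116558, 228.5321027 , 156.87217672]), np.float64(4.082443994913135))
59 [249 204] [256 212]
59 [257 208] [265 216]
brass [252.55932203 207.94915254] [261.06779661 212.15254237] (array([541.37023772,  14.45371235,  48.39755342]), np.float64(1.002207751873025)) [539.39132928  14.32929297  57.        ] [536.96993072  14.33874819  71.        ]
tick43 [559.21261595  18.26801472  43.        ] collar [540.6925205   12.52371675  43.        ]
knob [ 461.5221082  -310.18151391   34.        ] [ 490.58994983 -307.73380597   34.        ] 4.813335011460781
side line [ 455.58538462 -305.7498247    34.        ] [ 491.08180107 -302.15006442   34.        ]
[ 463.21210644 -315.14987842   17.        ]
```

View pics/c2.png

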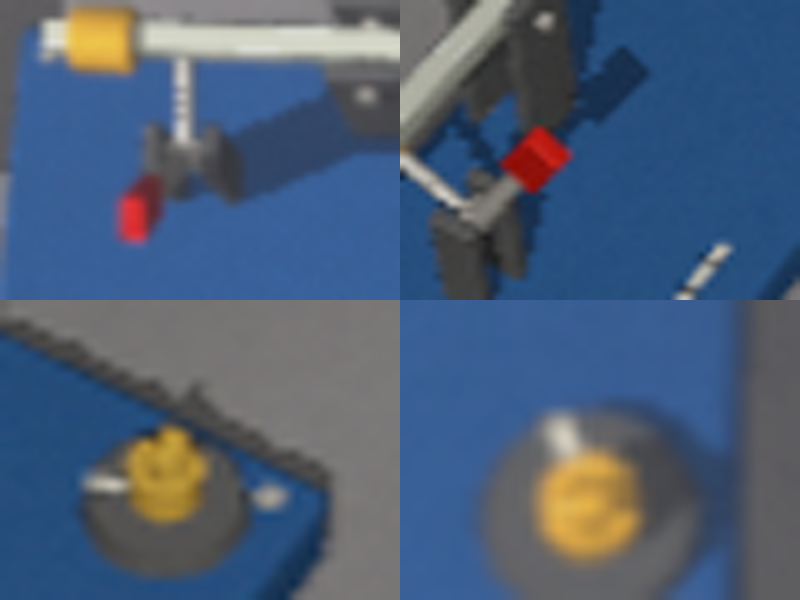

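Call:
servo_tool([
  [85,0,0,-15,0,0,0.117],
  [85,0,0,-15,0,0,0.117],
  [85,0,0,-15,0,0,0.117],
  [85,0,0,-15,0,0,0.117],
  [60,15,-42,0,0,0,0],
  [60,15,-42,0,0,0,0],
  [60,15,-42,0,0,0,0],
  [60,15,-42,0,0,0,0],
  [60,15,-42,0,0,0,0],
  [60,15,-42,0,0,0,0],
])

```text
time: 1.1
tool_pos: [341.0, -306.0, 247.5]
tcp_rot: [-179.3, 0.4, -6.2]
ft_force: [1.4, 0.7, -0.2]
finger_gap: 60.1
```

```bash
cat >> h.py <<'E'
def go(x,y,z,yaw):
    s=sense();p=s["tool_pos"];ps=np.radians(s["tcp_rot"][2]);d=np.array([x,y,z])-p
    print("t",s["time"],"p",p.round(1),"rot",s["tcp_rot"].round(1),"F",s["ft_force"].round(1),"gap",round(s["finger_gap"],1),"q",s["joint_pos"].round())
    print("tool d",np.round([np.cos(ps)*d[0]+np.sin(ps)*d[1],np.sin(ps)*d[0]-np.cos(ps)*d[1],-d[2]],1),"turnz",round(-np.radians((yaw-s["tcp_rot"][2]+180)%360-180),3))
E
python3 - <<'E'
from h import *
# paddle visible centre, iterations by assumed z
X,e=tri((171,191.7),(210.4,239));print("grip",X,e)
for z in(75,85,95):print("hinge top",z,plane("top",(178.5,184.2),z))
ex=np.array([.997,-.079,0]);ez=np.array([0,0,1])
for g in (X,X+[0,0,-7],X+[3,0,-7]):
    top=g+17*(-np.sin(.5)*ex+np.cos(.5)*ez);print(proj("top",g),proj("top",top),proj("side",g),proj("side",top))
tk=plane("side",(255.7,213.3),43);cc=plane("side",(261.5,213.8),43);print("side tick",tk,cc)
go(577,227,260,-4.5)
E
```

```text
grip [578.24557426 226.64246236 151.92450253] 2.094136148678878
hinge top 75 [615.4565995  221.26530805  75.        ]
hinge top 85 [612.98834151 219.34158708  85.        ]
hinge top 95 [610.52008353 217.41786612  95.        ]
[170.87092578 191.32242875] [169.39963556 193.1763744 ] [210.7842801  239.12842356] [212.86292943 237.16666704]
[171.43572618 191.88407004] [169.98354462 193.73457571] [211.00970037 240.68277471] [213.08158176 238.74956737]
[171.43195432 190.778015  ] [169.98066666 192.60938836] [210.03006506 240.23772539] [212.08786502 238.30062664]
side tick [556.21858743  22.21398626  43.        ] [539.75277684  15.753744    43.        ]
t 1.1 p [ 341.  -306.   247.5] rot [-179.3    0.4   -6.2] F [ 1.4  0.7 -0.2] gap 60.1 q [-49. -15. 101.   0.  95.  48.]
tool d [ 177.1 -555.4  -12.5] turnz -0.03
```

Call:
servo_tool([
  [50,15,-45,-1,0,0,-0.015],
  [50,15,-45,-1,0,0,-0.015],
  [50,15,-45,-1,0,0,0],
  [50,15,-45,-1,0,0,0],
  [50,15,-45,-1,0,0,0],
  [50,15,-45,-1,0,0,0],
  [50,15,-45,0,0,0,0],
  [50,15,-45,0,0,0,0],
  [50,15,-45,0,0,0,0],
  [50,15,-45,0,0,0,0],
])

```text
time: 2.1
tool_pos: [529.7, 149.9, 256.0]
tcp_rot: [-179.2, 0.5, -4.5]
ft_force: [1.2, -0.8, 0.7]
finger_gap: 50.3
```

```bash
python3 -c "
from h import *
go(579,226,220,-4.5)"
```

```text
t 2.1 p [529.7 149.9 256. ] rot [-179.2    0.5   -4.5] F [ 1.2 -0.8  0.7] gap 50.3 q [ 10.  -1.  88.   1.  94. 104.]
tool d [ 43.2 -79.7  36. ] turnz -0.0
```

Call:
servo_tool([
  [50,14,-26,12,0,0,0],
  [50,14,-26,12,0,0,0],
  [50,14,-26,12,0,0,0],
  [50,0,0,0,0,0,0],
  [50,0,0,0,0,0,0],
])

```text
time: 2.6
tool_pos: [577.7, 235.2, 215.5]
tcp_rot: [-179.3, 0.7, -4.0]
ft_force: [0.9, 0.5, 0.2]
finger_gap: 49.9
```

```bash
python3 -c "
from h import *
go(579,226,134,-4.5)
t=snapshot('top');s=snapshot('side')
cv2.imwrite('pics/c3.png',np.hstack([crop(t,140,150,70,70,400,400),crop(s,180,195,70,70,400,400)]))"
```

```text
t 2.6 p [577.7 235.2 215.5] rot [-179.3    0.7   -4. ] F [0.9 0.5 0.2] gap 49.9 q [ 17.  11.  79.   1.  90. 111.]
tool d [ 2.   9.1 81.5] turnz 0.008
```

View pics/c3.png

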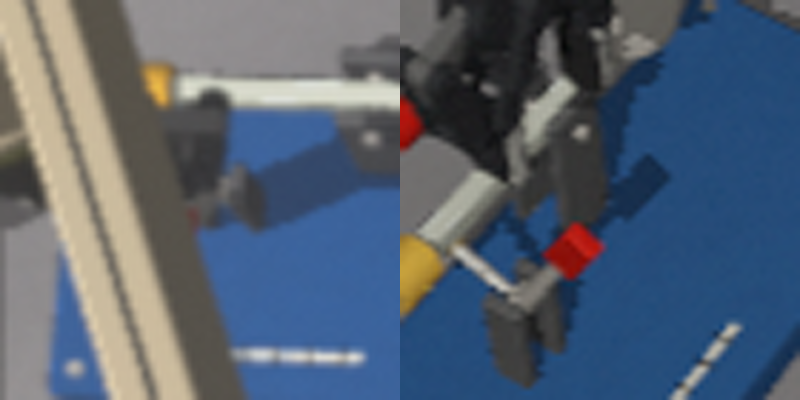

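Side view shows the open gripper above the beam line with the red paddle clear below at crop (573,252); nothing is in the way. Descending.

Call:
servo_tool([
  [50,0.5,2,12,0.003,0,0],
  [50,0.5,2,12,0.003,0,0],
  [50,0.5,2,12,0,0,0],
  [50,0.5,2,12,0,0,0],
  [50,0,1,12,0,0,0],
  [50,0,0,12,0,0,0],
  [50,0,0,9,0,0,0],
  [50,0,0,0,0,0,0],
])

```text
time: 3.5
tool_pos: [577.4, 222.4, 128.4]
tcp_rot: [-178.9, 0.7, -4.3]
ft_force: [0.3, 0.1, 0.3]
finger_gap: 50.3
```

```bash
python3 -c "
from h import *
go(579,226,134,-4.5)
s=snapshot('side')
cv2.imwrite('pics/c4.png',crop(s,180,195,70,70,600,600))"
```

```text
t 3.5 p [577.4 222.4 128.4] rot [-178.9    0.7   -4.3] F [0.3 0.1 0.3] gap 50.3 q [ 15.  13.  86.   1.  81. 110.]
tool d [ 1.3 -3.7 -5.6] turnz 0.003
```

View pics/c4.png

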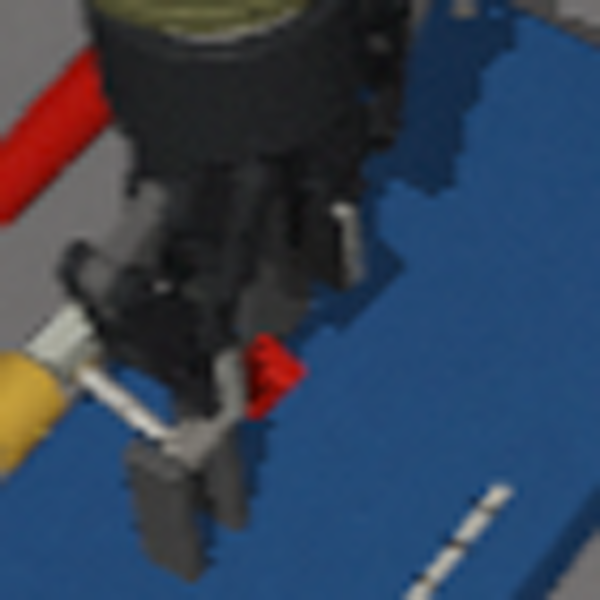

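Call:
servo_tool([
  [50,1,-3.5,-4,-0.018,0,0],
  [8,0,0,0,0,0,0],
  [8,0,0,0,0,0,0],
  [8,0,0,0,0,0,0],
  [8,0,0,0,0,0,0],
  [8,0,0,0,0,0,0],
], force=25)

```text
time: 4.15
tool_pos: [581.2, 227.5, 137.0]
tcp_rot: [-179.9, 0.3, -4.3]
ft_force: [-1.1, 0.2, -0.0]
finger_gap: 8.0
```

Call:
servo_tool([
  [2,0,0,0,0,0,0],
  [2,0,0,0,0,0,0],
  [2,0,0,0,0,0,0],
])

```text
time: 4.45
tool_pos: [581.2, 227.3, 137.1]
tcp_rot: [-179.9, 0.3, -4.3]
ft_force: [-0.4, 0.2, -0.1]
finger_gap: 2.1
```

```bash
python3 -c "
from h import *
go(579,226,134,-4.5)
s=snapshot('side')
cv2.imwrite('pics/c5.png',crop(s,180,195,70,70,600,600))"
```

```text
t 4.45 p [581.2 227.3 137.1] rot [-179.9    0.3   -4.3] F [-0.4  0.2 -0.1] gap 2.1 q [ 17.  13.  85.   0.  82. 111.]
tool d [-2.1  1.5  3.1] turnz 0.004
```

View pics/c5.png

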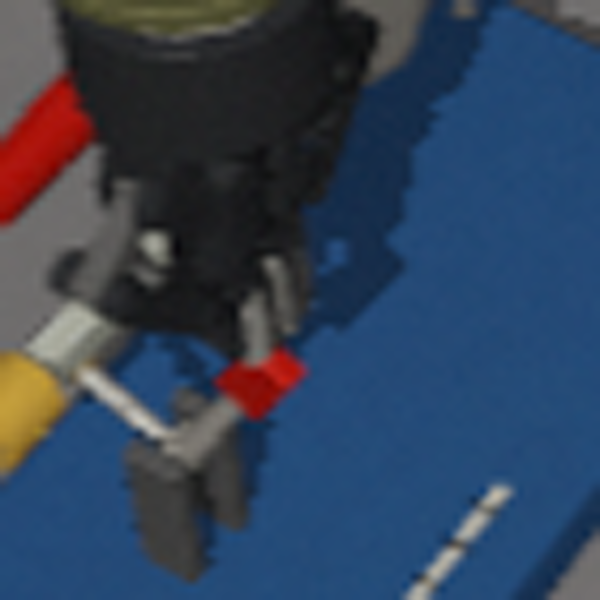

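```bash
python3 -c "
from h import *
p=np.array([581.2,227.3,137.1])
f=lambda X:((proj('side',X)-[180,195])*600/70).round()
print(f(p),f(p+[0,0,19]))
for g in ([579,226,147],[579,226,137],[574,226,140],[569,226,140]):
  g=np.array(g);ex=np.array([.997,-.079,0]);l=-np.sin(.5)*ex+np.array([0,0,np.cos(.5)])
  print(g,f(g),f(g+17*l),f(g-17*l),(proj('top',g+17*l)).round(1))
"
```

```text
[259. 404.] [253. 368.]
[579 226 147] [264. 385.] [282. 368.] [247. 401.] [170.1 193.3]
[579 226 137] [267. 404.] [285. 388.] [250. 420.] [170.9 194.1]
[574 226 140] [280. 405.] [298. 388.] [263. 421.] [170.6 195.7]
[569 226 140] [294. 411.] [312. 395.] [276. 427.] [170.6 197.6]
```

```bash
python3 -c "
from h import *
for a in((170.2,192.5),(169.7,192)):
  for b in((213.8,238.2),(213.3,237.7)): print(a,b,tri(a,b))
for z in (150,160,170,180): print(z,plane('top',(169.9,192.2),z),plane('side',(213.5,238),z))
"
```

```text
(170.2, 192.5) (213.8, 238.2) (array([571.06998704, 225.82321628, 160.96465879]), np.float64(4.163043493363761))
(170.2, 192.5) (213.3, 237.7) (array([571.56868098, 225.78117623, 162.33841507]), np.float64(2.5305405474012685))
(169.7, 192) (213.8, 238.2) (array([571.37853349, 226.60113382, 162.20899175]), np.float64(5.7933628677784075))
(169.7, 192) (213.3, 237.7) (array([571.87926397, 226.55695481, 163.57067637]), np.float64(4.160739926843703))
150 [576.45021099 229.61212381 150.        ] [574.72862991 219.27278906 150.        ]
160 [574.18753883 227.45994297 160.        ] [570.32795247 224.88617201 160.        ]
170 [571.92486666 225.30776214 170.        ] [565.92727504 230.49955496 170.        ]
180 [569.6621945  223.15558131 180.        ] [561.5265976  236.11293791 180.        ]
```

Call:
servo_tool([
  [2,-2,0,0,0,0,0],
  [2,-2,0,0,0,0,0],
  [2,-2,0,0,0,0,0],
  [2,0,0,0,0,0,0],
])

```text
time: 4.9
tool_pos: [574.5, 227.7, 136.9]
tcp_rot: [-179.9, 0.4, -4.3]
ft_force: [-0.6, -0.0, -0.5]
finger_gap: 2.4
```

```bash
cat >> h.py <<'E'
def redpx(im,box=(200,225,25,25)):
    x,y,w,h=box;b=im[y:y+h,x:x+w].astype(int);m=(b[...,2]>90)&(b[...,2]>2.5*b[...,0])&(b[...,2]>2.5*b[...,1]);q=np.argwhere(m)[:,::-1]+[x,y];return len(q),q.mean(0).round(2),q.min(0),q.max(0)
E
python3 -c "
from h import *
s=snapshot('side');t=snapshot('top');print(redpx(s),redpx(cv2.imread('pics/side0.png')))
cv2.imwrite('pics/c6.png',np.hstack([crop(s,195,215,40,40,400,400),crop(t,155,170,40,40,400,400)]))
f=lambda X:((proj('side',X)-[195,215])*10).round();p=sense()['tool_pos'];print(f(p),((proj('top',p)-[155,170])*10).round()+[400,0])"
```

```text
(33, array([209.33, 239.91]), array([205, 237]), array([214, 243])) (56, array([209.75, 238.43]), array([205, 234]), array([214, 243]))
[172. 283.] [567. 238.]
```

View pics/c6.png

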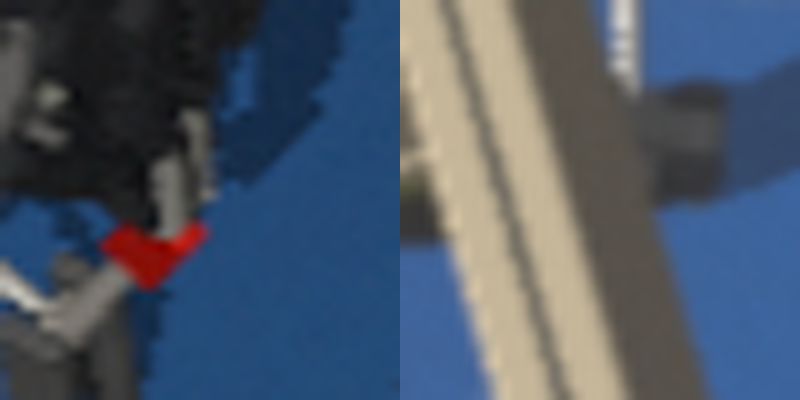

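Call:
servo_tool([
  [50,0,0,0,0,0,0],
  [50,1,0,0,0,0,0],
  [50,1,0,0,0,0,0],
  [50,1,0,6,0,0,0],
  [50,0,0,6,0,0,0],
  [50,0,0,6,0,0,0],
  [5,0,0,0,0,0,0],
  [5,0,0,0,0,0,0],
  [5,0,0,0,0,0,0],
  [5,0,0,0,0,0,0],
])

```text
time: 6.0
tool_pos: [577.5, 226.8, 116.3]
tcp_rot: [-180.0, 0.4, -4.3]
ft_force: [1.5, -0.7, -1.6]
finger_gap: 9.3
```

Call:
servo_tool([
  [5,0,0,0,0,0,0],
  [5,0,0,0,0,0,0],
])

```text
time: 6.2
tool_pos: [577.5, 226.8, 116.3]
tcp_rot: [-180.0, 0.4, -4.3]
ft_force: [0.6, -0.4, -1.0]
finger_gap: 9.3
```

```bash
python3 -c "
from h import *
s=snapshot('side');print(redpx(s));go(578,226,120,-4.5)"
```

```text
(6, array([213.67, 237.83]), array([213, 237]), array([215, 239]))
t 6.25 p [577.5 226.8 116.3] rot [-180.     0.4   -4.3] F [ 0.5 -0.2 -2. ] gap 9.6 q [ 17.  14.  86.   0.  80. 111.]
tool d [ 0.5  0.7 -3.7] turnz 0.003
```

Call:
servo_tool([
  [5,7.3,0,-3.5,0,0,0],
  [5,7.6,0,-2.8,0,0,0],
  [5,7.8,0,-2,0,0,0],
  [5,8,0,-1.2,0,0,0],
  [5,0,0,0,0,0,0],
])

```text
time: 6.75
tool_pos: [609.1, 224.1, 125.5]
tcp_rot: [180.0, 0.7, -4.3]
ft_force: [-1.4, -0.0, -2.2]
finger_gap: 9.1
```

Call:
servo_tool([
  [5,8,0,-0.4,0,0,0],
  [5,8,0,0.4,0,0,0],
  [5,6,0,1,0,0,0],
  [5,3,0,0.5,0,0,0],
  [5,0,0,0,0,0,0],
])

```text
time: 7.25
tool_pos: [636.6, 221.8, 124.3]
tcp_rot: [180.0, 0.6, -4.3]
ft_force: [-2.3, -1.5, 1.4]
finger_gap: 9.3
```

```bash
python3 -c "
from h import *
go(578,226,120,-4.5)
s=snapshot('side');t=snapshot('top');print(redpx(s,(190,215,40,40)))
cv2.imwrite('pics/c7.png',np.hstack([crop(s,165,185,70,70,400,400),crop(t,140,150,70,70,400,400)]))"
```

```text
t 7.25 p [636.6 221.8 124.3] rot [180.    0.6  -4.3] F [-2.3 -1.5  1.4] gap 9.3 q [ 15.  22.  76.   0.  83. 109.]
tool d [-58.8   0.3   4.3] turnz 0.003
(45, array([195.87, 228.73]), array([194, 223]), array([198, 234]))
```

View pics/c7.png

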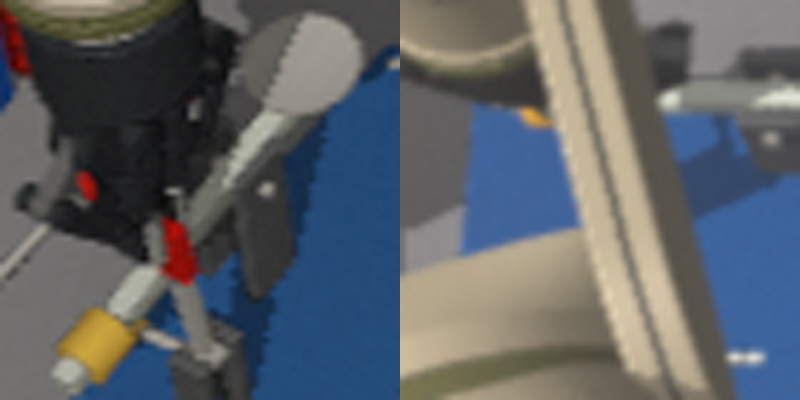

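Call:
servo_tool([
  [5,3,0,0.5,0,0,0],
  [5,3,0,0.5,0,0,0],
  [5,0,0,0,0,0,0],
  [5,0,0,0,0,0,0],
  [5,0,0,0,0,0,0],
])

```text
time: 7.85
tool_pos: [642.3, 221.4, 123.2]
tcp_rot: [179.9, 0.6, -4.3]
ft_force: [-2.3, -1.7, 0.1]
finger_gap: 9.0
```

```bash
python3 - <<'E'
from h import *
s=snapshot('side');s0=cv2.imread('pics/side0.png')
go(578,226,120,-4.5);print(redpx(s,(190,215,40,40)))
# brass counterpoise centroid shift
for im in(s0,s):
    b=im[225:260,165:200].astype(int);m=(b[...,2]>1.6*b[...,0])&(b[...,2]>110)&(b[...,1]>.6*b[...,2]);q=np.argwhere(m)[:,::-1]+[165,225];print(len(q),q.mean(0))
E
```

```text
t 7.9 p [642.3 221.4 123.2] rot [179.9   0.6  -4.3] F [-2.7 -1.3  0.3] gap 9.7 q [ 15.  22.  75.   0.  83. 109.]
tool d [-64.5   0.2   3.2] turnz 0.003
(44, array([194.25, 228.16]), array([192, 223]), array([197, 233]))
107 [180.89719626 241.77570093]
108 [182.10185185 244.09259259]
```

Call:
servo_tool([
  [5,3,0,0.7,0,0,0],
  [5,0,0,0,0,0,0],
  [5,0,0,0,0,0,0],
])

```text
time: 8.2
tool_pos: [644.7, 221.2, 122.6]
tcp_rot: [179.9, 0.7, -4.3]
ft_force: [-4.1, -2.1, 1.0]
finger_gap: 9.4
```

```bash
python3 - <<'E'
from h import *
s=snapshot('side');s0=cv2.imread('pics/side0.png')
for im in(s0,s):
    b=im[225:260,165:200].astype(int);m=(b[...,2]>1.6*b[...,0])&(b[...,2]>110)&(b[...,1]>.6*b[...,2]);q=np.argwhere(m)[:,::-1]+[165,225];print(len(q),q.mean(0))
C=plane('top',(257/1.5625,259/1.5625),120);V=plane('top',(321/1.5625,262/1.5625),120);print(C,V)
yx=np.array([.079,.997,0]);L=(C-V)@yx
for b in(.06,.09,.13):
    print(b,L,proj('side',V+L*(np.cos(b)*yx-np.sin(b)*np.array([0,0,1])))-proj('side',V+L*yx))
E
```

```text
107 [180.89719626 241.77570093]
108 [182.03703704 244.24074074]
[658.57613896 250.79926924 120.        ] [647.27192297 138.2371702  120.        ]
0.06 113.1174458058693 [0.38300734 1.39820782]
0.09 113.1174458058693 [0.60878538 2.05103826]
0.13 113.1174458058693 [0.94450835 2.87243666]
```

Call:
servo_tool([
  [5,-8,0,-1.2,0,0,0],
  [5,-8,0,-0.8,0,0,0],
  [5,-8,0,-0.2,0,0,0],
  [5,-8,0,0.5,0,0,0],
  [5,-8,0,1.2,0,0,0],
  [5,-8,0,2,0,0,0],
  [5,-7.8,0,2.5,0,0,0],
  [5,-7,0,3,0,0,0],
  [5,-4,0,2,0,0,0],
  [5,0,0,0,0,0,0],
])

```text
time: 9.25
tool_pos: [578.4, 226.7, 117.0]
tcp_rot: [-179.9, -0.2, -4.4]
ft_force: [4.4, -1.2, -0.6]
finger_gap: 9.3
```

Call:
servo_tool([
  [5,-2,0,1,0,0,0],
  [5,-2,0,1,0,0,0],
  [5,-1,0,0.5,0,0,0],
  [5,0,0,0,0,0,0],
  [5,0,0,0,0,0,0],
])

```text
time: 9.75
tool_pos: [577.6, 226.9, 116.5]
tcp_rot: [-179.8, -0.6, -4.4]
ft_force: [2.8, -0.5, 1.8]
finger_gap: 9.1
```

```bash
python3 - <<'E'
from h import *
s=snapshot('side');s0=cv2.imread('pics/side0.png')
for im in(s0,s):
    b=im[225:260,165:200].astype(int);m=(b[...,2]>1.6*b[...,0])&(b[...,2]>110)&(b[...,1]>.6*b[...,2]);q=np.argwhere(m)[:,::-1]+[165,225];print(len(q),q.mean(0))
go(577,226,116,-4.5)
E
```

```text
107 [180.89719626 241.77570093]
105 [180.83809524 241.7047619 ]
t 9.8 p [577.6 226.9 116.4] rot [-179.8   -0.6   -4.4] F [ 2.9 -0.9  2.3] gap 9.5 q [ 17.  13.  88.  -0.  79. 111.]
tool d [-0.5  0.9  0.4] turnz 0.002
```

Call:
servo_tool([
  [50,0,0,0,0,0,0],
  [50,0,0,0,0,0,0],
  [50,0,0,0,0,0,0],
  [50,0,0,-30,0,0,0],
  [50,0,0,-35,0,0,0],
  [50,0,0,-40,0,0,0],
  [50,-10,40,0,0,0,-0.08],
  [50,-10,40,0,0,0,-0.08],
  [50,-10,40,0,0,0,0],
  [50,-10,40,0,0,0,0],
])

```text
time: 10.8
tool_pos: [534.1, 67.6, 219.6]
tcp_rot: [-179.9, 0.2, 5.8]
ft_force: [0.5, -1.1, -0.3]
finger_gap: 50.1
```

```bash
python3 - <<'E'
from h import *
s=snapshot('side');s0=cv2.imread('pics/side0.png');print(redpx(s0),redpx(s))
go(457,-308,160,5)
E
```

```text
(56, array([209.75, 238.43]), array([205, 234]), array([214, 243])) (55, array([209.73, 238.36]), array([205, 234]), array([214, 243]))
t 10.85 p [533.6  61.7 219.7] rot [179.9   0.3   5.6] F [ 3.  -4.4 -0.3] gap 49.7 q [ 1. -3. 93. -0. 90. 86.]
tool d [-112.3  360.4   59.7] turnz 0.01
```

Call:
servo_tool([
  [60,-12.5,40,3,0,0,0],
  [60,-12.5,40,3,0,0,0],
  [60,-12.5,40,3,0,0,0],
  [60,-12.5,40,3,0,0,0],
  [60,-12.5,40,3,0,0,0],
  [60,-12.5,40,3,0,0,0],
  [60,-12.5,40,10,0,0,0],
  [60,-12.5,35,10,0,0,0],
  [60,-12.5,35,10,0,0,0],
  [60,0,0,0,0,0,0],
])

```text
time: 11.85
tool_pos: [448.4, -309.5, 168.2]
tcp_rot: [-179.7, 0.5, 5.7]
ft_force: [0.0, 0.2, -0.4]
finger_gap: 59.7
```

```bash
python3 - <<'E'
from h import *
go(457,-308,100,5)
# base contour of black knob in first pictures
for n,box in(('top',(355,215,25,28)),('side',(312,150,24,22))):
    im=cv2.imread(f'pics/{n}0.png');x,y,w,h=box;g=im[y:y+h,x:x+w].max(2);m=(g<75)|0
    nl,lab,st,ce=cv2.connectedComponentsWithStats(m.astype(np.uint8));i=1+st[1:,4].argmax();print(n,st[i],ce[i]+[x,y],plane(n,ce[i]+[x,y],20))
E
```

```text
t 11.85 p [ 448.4 -309.5  168.2] rot [-179.7    0.5    5.7] F [ 0.   0.2 -0.4] gap 59.7 q [-40.   0.  95.  -0.  85.  44.]
tool d [ 8.7 -0.6 68.2] turnz 0.012
top [  4   7  14  19 151] [364.86092715 232.31125828] [ 457.38345378 -307.97768887   20.        ]
side [  4   5  17  15 177] [324.24858757 161.8700565 ] [ 461.49845647 -301.74084191   20.        ]
```

Call:
servo_tool([
  [60,3,-0.5,25,0,0,0],
  [60,3,-1,25,0,0,0],
  [60,2.5,-1,25,0,0,0],
  [60,0,0,15,0,0,0],
  [60,0,0,0,0,0,0],
])

```text
time: 12.35
tool_pos: [455.6, -304.9, 75.2]
tcp_rot: [-179.6, 0.5, 5.5]
ft_force: [-0.0, 0.1, -0.1]
finger_gap: 60.3
```

```bash
python3 - <<'E'
from h import *
go(457,-306.5,5,5)
E
```

```text
t 12.35 p [ 455.6 -304.9   75.2] rot [-179.6    0.5    5.5] F [-0.   0.1 -0.1] gap 60.3 q [-39.   5. 100.  -0.  75.  45.]
tool d [ 1.2  1.8 70.2] turnz 0.009
```

Call:
servo_tool([
  [60,1.5,0,20,0,0,0.009],
  [60,0,1,20,0,0,0],
  [60,0,0.5,15,0,0,0],
  [60,0,0,8,0,0,0],
  [60,0,0,3,0,0,0],
  [60,0,0,0,0,0,0],
  [40,0,0,0,0,0,0],
  [15,0,0,0,0,0,0],
  [15,0,0,0,0,0,0],
  [15,0,0,0,0,0,0],
], force=25)

```text
time: 13.35
tool_pos: [462.0, -308.3, 15.6]
tcp_rot: [-180.0, 0.0, 5.1]
ft_force: [0.1, -0.1, -0.7]
finger_gap: 15.0
```

Call:
servo_tool([
  [15,0,0,0,0,0,0],
  [15,0,0,0,0,0,0],
  [15,0,0,0,0,0,0],
], force=50)

```text
time: 13.65
tool_pos: [462.3, -308.5, 16.2]
tcp_rot: [180.0, -0.0, 5.1]
ft_force: [0.6, -0.4, 1.1]
finger_gap: 14.8
```

```bash
python3 - <<'E'
from h import *
s=snapshot('side');t=snapshot('top');p=sense()['tool_pos']
f=lambda X:((proj('side',X)-[300,135])*400/60).round();print(f(p),f(p+[0,0,20]),((proj('top',p)-[335,205])*400/60).round()+[400,0])
cv2.imwrite('pics/c8.png',np.hstack([crop(s,300,135,60,60,400,400),crop(t,335,205,60,60,400,400)]))
E
```

```text
[164. 176.] [169. 148.] [597. 172.]
```

View pics/c8.png

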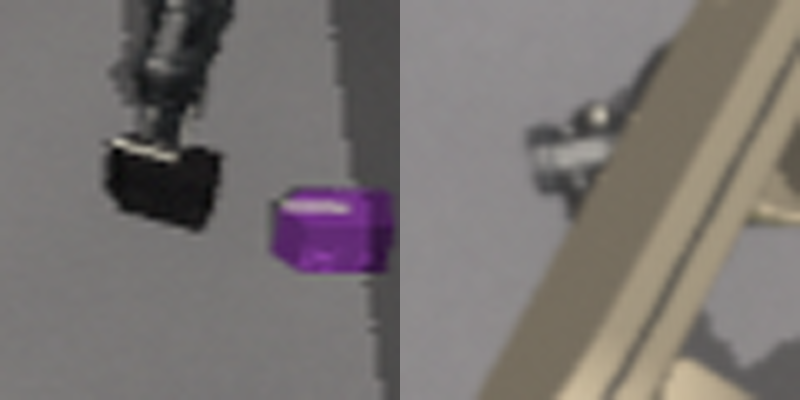

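Call:
servo_tool([
  [60,0,0,-5,0,0,0],
  [60,0,0,0,0,0,0],
  [60,0,0,0,0,0,0],
  [60,0,0,0,0,0,0],
  [60,-2,0,8,0,0,0],
  [60,-1,0,8,0,0,0],
  [60,0,0,6,0,0,0],
  [60,0,0,5,0,0,0],
  [60,0,0,0,0,0,0],
])

```text
time: 14.65
tool_pos: [458.2, -308.2, -8.9]
tcp_rot: [-180.0, 0.1, 5.1]
ft_force: [-0.7, -0.5, -0.8]
finger_gap: 59.8
```

Call:
servo_tool([
  [60,0,0,3,0,0,0],
  [45,0,0,0,0,0,0],
  [15,0,0,0,0,0,0],
  [15,0,0,0,0,0,0],
  [15,0,0,0,0,0,0],
  [15,0,0,0,0,0,0],
], force=30)

```text
time: 15.25
tool_pos: [458.6, -308.5, -11.6]
tcp_rot: [-180.0, 0.0, 5.1]
ft_force: [-0.2, 0.6, 0.1]
finger_gap: 24.8
```

Call:
servo_tool([
  [15,0,0,-10,0,0,0],
  [15,0,0,-20,0,0,0],
  [15,0,0,-30,0,0,0],
  [15,0,0,-35,0,0,0],
  [15,0,0,-35,0,0,0],
  [15,0,0,0,0,0,0],
], force=60)

```text
time: 15.85
tool_pos: [457.7, -307.7, 125.4]
tcp_rot: [-179.9, 0.1, 5.1]
ft_force: [0.5, -0.4, -1.1]
finger_gap: 23.7
```

```bash
python3 - <<'E'
from h import *
go(540,13.5,100,17.5)
for n,box,(cx,cy),r in(('top',(243,196,22,24),(253.2,208.3),11),('side',(250,203,24,24),(261.5,213.8),11)):
    im=cv2.imread(f'pics/{n}0.png');x,y,w,h=box;b=im[y:y+h,x:x+w].astype(float)
    mn=b.min(2);print(n);print(mn[:12].astype(int) if n=='top' else mn[6:16].astype(int))
    # grey collar: low saturation, mid brightness
    hsv=cv2.cvtColor(im[y:y+h,x:x+w],cv2.COLOR_BGR2HSV)
    g=((hsv[...,1]<90)|((hsv[...,0]<40)&(hsv[...,1]>90))).astype(np.uint8)
    nl,lab,st,ce=cv2.connectedComponentsWithStats(g);i=1+st[1:,4].argmax();print(st[i],ce[i]+[x,y],plane(n,ce[i]+[x,y],41))
    wt=np.clip(mn-125,0,None)*(hsv[...,1]<80);yy,xx=np.mgrid[y:y+h,x:x+w];wt*=np.hypot(xx-cx,yy-cy)<9
    if wt.sum()>0:
        q=((wt*xx).sum()/wt.sum(),(wt*yy).sum()/wt.sum());X=plane(n,q,43);print('tick',q,X, [round(float(np.degrees(np.arctan2(X[1]-c[1],X[0]-c[0]))),1) for c in((540.7,12.5),(539.5,14.3),(540,13.5),(539.8,15.7))])
E
```

```text
t 15.85 p [ 457.7 -307.7  125.4] rot [-1.799e+02  1.000e-01  5.100e+00] F [ 0.5 -0.4 -1.1] gap 23.7 q [-39.   3.  98.  -0.  80.  46.]
tool d [ 110.4 -312.7   25.4] turnz -0.217
top
[[ 56  57  56  56  57  57  56  57  56  55  57  57  56  58  57  57  57  57
   57  58  55  54]
 [ 56  57  57  57  56  58  57  57  56  57  56  56  56  57  57  57  57  57
   57  57  57  55]
 [ 55  56  56  56  56  57  57  57  58  56  56  58  56  57  57  56  57  57
   58  56  55  56]
 [ 57  57  57  55  57  57  57  58  57  58  56  57  55  56  58  57  58  56
   57  58  55  55]
 [ 58  57  56  56  55  57  63  74  72  66  67  62  56  53  52  53  57  57
   58  56  56  55]
 [ 57  57  55  57  58  66 103 143 141 100  92  91  86  74  61  52  52  53
   57  57  57  54]
 [ 57  56  56  58  67  87 130 172 174 119 100  99  97  91  83  65  51  50
   54  57  57  55]
 [ 56  56  58  68  85  97 117 163 186 138 105 101  94  78  76  69  58  50
   51  53  54  54]
 [ 56  59  67  83  95  99 108 135 151 118  90  85  81  77  72  70  64  56
   50  50  51  54]
 [ 58  61  73  93  99 101 101 101  98  84  76  74  73  76  77  71  71  63
   53  5
[... 953 characters left out ...]
76  81  96  77  47  46  51  52  53  47  39  70  83  81
   82  57 111 144 146 109]
 [ 36  38  35  58  77  82  82  82  61  45  50  50  48  46  55  74  80  81
   82  61  77 131 124  73]
 [ 37  36  37  47  74  83  82  82  77  63  52  51  50  61  76  82  83  81
   79  61  43  39  40  39]
 [ 35  39  39  51  65  78  82  81  82  81  78  76  79  82  83  84  82  80
   73  59  44  38  38  39]
 [ 37  38  38  46  60  70  80  82  82  82  81  82  82  82  82  81  81  75
   68  52  40  39  38  40]]
[  3   0  21  20 296] [263.34797297 212.06756757] [538.5808531    5.80187085  41.        ]
tick (np.float64(255.36290322580646), np.float64(213.0)) [557.66752701  21.66777698  43.        ] [28.4, 22.1, 24.8, 18.5]
```

Call:
servo_tool([
  [15,13,-37,0,0,0,0],
  [15,13,-37,0,0,0,0],
  [15,13,-37,0,0,0,0],
  [15,13,-37,0,0,0,0],
  [15,0,0,0,0,0,-0.12],
  [15,0,0,0,0,0,-0.12],
  [15,0,0,0,0,0,0],
  [15,0,0,0,0,0,0],
])

```text
time: 16.65
tool_pos: [498.4, -150.6, 129.2]
tcp_rot: [179.9, -0.1, 18.9]
ft_force: [0.3, 0.6, -0.8]
finger_gap: 23.8
```

```bash
python3 - <<'E'
from h import *
go(541.5,14.3,70,19)
E
```

```text
t 16.65 p [ 498.4 -150.6  129.2] rot [ 1.799e+02 -1.000e-01  1.890e+01] F [ 0.3  0.6 -0.8] gap 23.8 q [-22.  -3. 103.  -0.  80.  49.]
tool d [  94.3 -142.1   59.2] turnz -0.001
```

Call:
servo_tool([
  [15,22,-33,5,0,0,0],
  [15,22,-33,10,0,0,0],
  [15,22,-33,10,0,0,0],
  [15,18,-27,10,0,0,0],
  [15,5,-8,5,0,0,0],
  [15,0,0,5,0,0,0],
  [15,0,0,0,0,0,0],
])

```text
time: 17.35
tool_pos: [541.9, 4.4, 82.9]
tcp_rot: [179.7, -0.2, 17.3]
ft_force: [-0.3, -1.9, -0.5]
finger_gap: 23.8
```

```bash
python3 - <<'E'
from h import *
go(541.5,14.3,70,19)
s=snapshot('side');t=snapshot('top');p=sense()['tool_pos'];b=p+[0,0,11.6]
f=lambda X:((proj('side',X)-[238,180])*10).round();g=lambda X:((proj('top',X)-[230,185])*10).round()+[400,0]
c,k=np.cos(np.radians(19)),np.sin(np.radians(19));e=np.array([c,k,0])
for o in(0,-2.5): print(o,'nose top',f(b+[0,0,34]+e*(35+o)),g(b+[0,0,34]+e*(35+o)),'nose bot',f(b+e*(35+o)))
cv2.imwrite('pics/c9.png',np.hstack([crop(s,238,180,40,40,400,400),crop(t,230,185,40,40,400,400)]))
E
```

```text
t 17.35 p [541.9   4.4  82.9] rot [179.7  -0.2  17.3] F [-0.3 -1.9 -0.5] gap 23.8 q [ -5.   3. 102.  -0.  75.  68.]
tool d [ 2.6 -9.6 12.9] turnz -0.029
0 nose top [127. 108.] [613.  51.] nose bot [129. 183.]
-2.5 nose top [136. 108.] [617.  60.] nose bot [137. 184.]
```

View pics/c9.png

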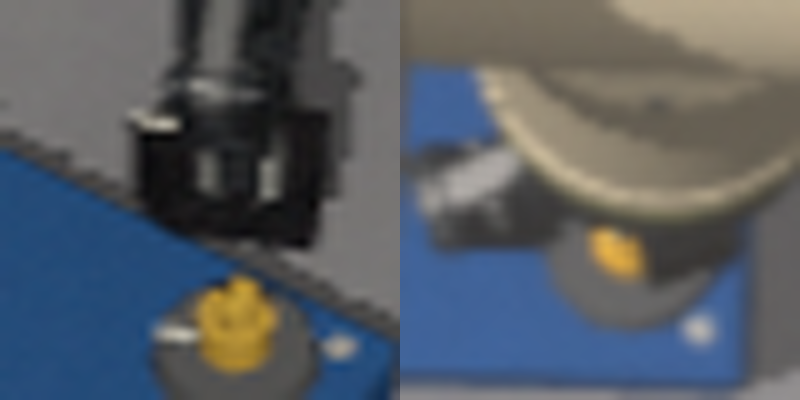

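Call:
servo_tool([
  [15,2,-7,0,0,0,-0.029],
  [15,0.6,-2.5,0,0.004,0,0],
  [15,0,0,3,0,0,0],
  [15,0,0,0,0,0,0],
])

```text
time: 17.85
tool_pos: [542.9, 11.4, 82.4]
tcp_rot: [179.8, -0.4, 18.8]
ft_force: [-0.8, -0.3, -0.2]
finger_gap: 23.9
```

```bash
python3 - <<'E'
from h import *
go(541.1,14.4,62,19)
s=snapshot('side');s0=cv2.imread('pics/side0.png');
for n,q in(('side',(261.07,212.15)),):
  for z in(57,62): print(plane(n,q,z))
# tick+brass pixels visible
b=s[205:222,252:270].astype(int);m=(b[...,2]>1.6*b[...,0])&(b[...,2]>110);q=np.argwhere(m)[:,::-1]+[252,205];print(len(q),q.min(0),q.max(0))
E
```

```text
t 17.85 p [542.9  11.4  82.4] rot [179.8  -0.4  18.8] F [-0.8 -0.3 -0.2] gap 23.9 q [ -4.   3. 102.  -0.  75.  67.]
tool d [-0.7 -3.4 20.4] turnz -0.003
[538.73462913  20.57066497  57.        ]
[536.90891756  24.09084823  62.        ]
59 [257 208] [265 216]
```

Call:
servo_tool([
  [15,-0.7,-4,5,0,0.008,0.008],
  [15,0,0,5,0,0,0],
  [15,0,0,3,0,0,0],
  [15,0,0,0,0,0,0],
])

```text
time: 18.3
tool_pos: [540.9, 15.2, 68.3]
tcp_rot: [179.8, -0.9, 18.3]
ft_force: [0.9, 0.1, -1.3]
finger_gap: 24.4
```

```bash
python3 - <<'E'
from h import *
go(540.8,15.3,60,18.3)
E
```

```text
t 18.3 p [540.9  15.2  68.3] rot [179.8  -0.9  18.3] F [ 0.9  0.1 -1.3] gap 24.4 q [ -4.   3. 103.   0.  73.  68.]
tool d [-0.  -0.1  8.3] turnz 0.0
```

Call:
servo_tool([
  [15,0,0,2,0,-0.012,0],
  [15,0,0,2,0,0,0],
  [15,0,0,2,0,0,0],
  [15,0,0,2,0,0,0],
  [15,0,0,2,0,0,0],
  [15,0,0,0,0,0,0],
])

```text
time: 18.9
tool_pos: [541.0, 15.2, 57.2]
tcp_rot: [179.8, -0.1, 18.3]
ft_force: [-0.2, -0.5, -0.1]
finger_gap: 23.8
```

Bottom is at about 69 mm, no contact yet. Continuing in small steps.

Call:
servo_tool([
  [15,0,0,1.5,0,0,0],
  [15,0,0,1.5,0,0,0],
  [15,0,0,0,0,0,0],
])

```text
time: 19.2
tool_pos: [541.1, 15.1, 54.1]
tcp_rot: [179.8, -0.1, 18.3]
ft_force: [-0.2, -0.4, -1.1]
finger_gap: 23.7
```

Call:
servo_tool([
  [15,0,0,1.5,0,0,0],
  [15,0,0,1.5,0,0,0],
  [15,0,0,0,0,0,0],
])

```text
time: 19.5
tool_pos: [541.2, 15.1, 51.0]
tcp_rot: [179.8, -0.1, 18.3]
ft_force: [-0.2, -0.5, -0.1]
finger_gap: 23.8
```

Call:
servo_tool([
  [15,0,0,1.5,0,0,0],
  [15,0,0,1.5,0,0,0],
  [15,0,0,1.5,0,0,0],
  [15,0,0,0,0,0,0],
])

```text
time: 19.9
tool_pos: [541.2, 15.1, 46.1]
tcp_rot: [179.8, -0.1, 18.3]
ft_force: [0.4, -0.4, -1.2]
finger_gap: 23.6
```

Call:
servo_tool([
  [15,0,0,1.5,0,0,0],
  [15,0,0,1.5,0,0,0],
  [15,0,0,0,0,0,0],
], force=60)

```text
time: 20.2
tool_pos: [541.6, 15.1, 43.6]
tcp_rot: [179.8, -0.2, 18.3]
ft_force: [-2.4, -0.2, 3.2]
finger_gap: 23.8
```

Call:
servo_tool([
  [15,-0.5,0,2,0,0,0],
  [15,0,0,2,0,0,0],
  [15,0,0,0,0,0,0],
])

```text
time: 20.5
tool_pos: [541.6, 15.1, 40.3]
tcp_rot: [179.8, -0.2, 18.3]
ft_force: [-1.7, 0.2, 4.9]
finger_gap: 23.8
```

Call:
servo_tool([
  [15,0,0,2,0,0,0],
  [15,0,0,2,0,0,0],
  [15,0,0,0,0,0,0],
  [15,0,0,0,0,0,0],
])

```text
time: 20.9
tool_pos: [541.7, 15.1, 37.4]
tcp_rot: [179.8, -0.2, 18.3]
ft_force: [-4.0, 0.5, 6.8]
finger_gap: 23.9
```

Call:
servo_tool([
  [15,-1,0,2,0,0,0],
  [15,-0.5,0,2,0,0,0],
  [15,0,0,0,0,0,0],
  [15,0,0,0,0,0,0],
])

```text
time: 21.3
tool_pos: [541.9, 15.1, 35.9]
tcp_rot: [179.8, -0.4, 18.3]
ft_force: [-4.3, -0.0, 8.8]
finger_gap: 23.9
```

Call:
servo_tool([
  [15,0,0,0.7,0,0,0],
  [15,0,0,0,0,0,0],
  [15,0,0,0,0,0,0],
])

```text
time: 21.6
tool_pos: [541.8, 15.1, 36.6]
tcp_rot: [179.8, -0.4, 18.3]
ft_force: [-3.4, 0.0, 7.1]
finger_gap: 23.8
```

```bash
python3 - <<'E'
from h import *
go(541,15,35,18.3)
s=snapshot('side');t=snapshot('top');print(redpx(s))
b=s[225:260,165:200].astype(int);m=(b[...,2]>1.6*b[...,0])&(b[...,2]>110)&(b[...,1]>.6*b[...,2]);q=np.argwhere(m)[:,::-1]+[165,225];print(len(q),q.mean(0))
cv2.imwrite('pics/c10.png',np.hstack([crop(s,238,185,40,40,400,400),crop(t,230,185,40,40,400,400)]))
E
```

```text
t 21.6 p [541.8  15.1  36.6] rot [179.8  -0.4  18.3] F [-3.4  0.   7.1] gap 23.8 q [ -4.   6. 104.  -0.  70.  68.]
tool d [-0.8 -0.2  1.6] turnz 0.001
(56, array([209.75, 238.43]), array([205, 234]), array([214, 243]))
105 [180.88571429 241.76190476]
```

View pics/c10.png

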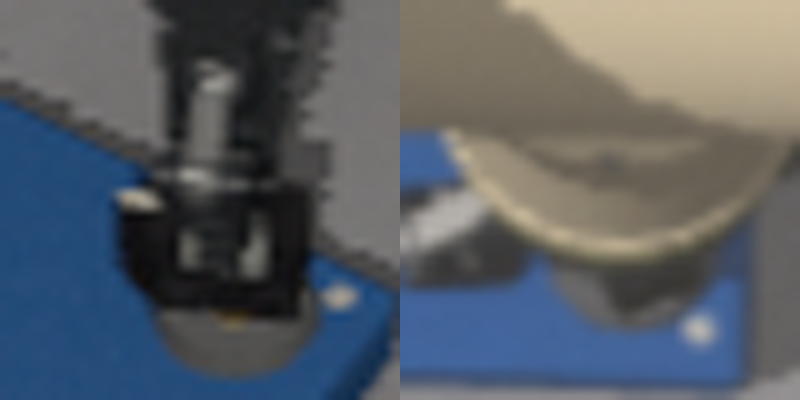

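Call:
servo_tool([
  [15,-1,0,2.5,0,0,0],
  [15,-1,0,2.5,0,0,0],
  [15,-1,0,2.5,0,0,0],
])

```text
time: 22.0
tool_pos: [542.5, 15.1, 34.6]
tcp_rot: [179.7, -0.8, 18.4]
ft_force: [-11.1, 2.3, 25.5]
finger_gap: 23.8
```

```bash
python3 - <<'E'
from h import *
for i in range(4): snapshot('side'); go(541,15,35,18.3)
E
```

```text
t 22.05 p [542.4  15.1  34.7] rot [179.7  -0.8  18.4] F [-8.5  2.5 22.6] gap 23.9 q [ -4.   6. 105.   0.  69.  68.]
tool d [-1.3 -0.3 -0.3] turnz 0.001
t 22.1 p [542.3  15.1  34.7] rot [179.7  -0.8  18.4] F [-9.   2.2 22.2] gap 24.1 q [ -4.   6. 105.   0.  69.  68.]
tool d [-1.3 -0.3 -0.3] turnz 0.001
t 22.15 p [542.3  15.1  34.7] rot [179.7  -0.8  18.4] F [-10.    2.7  21.7] gap 23.8 q [ -4.   6. 105.   0.  69.  68.]
tool d [-1.3 -0.3 -0.3] turnz 0.001
t 22.2 p [542.4  15.1  34.7] rot [179.7  -0.8  18.4] F [-9.1  2.6 22.9] gap 23.6 q [ -4.   6. 104.   0.  69.  68.]
tool d [-1.3 -0.4 -0.3] turnz 0.001
```

Call:
servo_tool([
  [15,-0.5,0,1.2,0,0,0],
])

```text
time: 22.3
tool_pos: [542.1, 15.1, 34.9]
tcp_rot: [179.7, -0.8, 18.4]
ft_force: [-5.9, 1.1, 8.5]
finger_gap: 23.8
```

```bash
python3 - <<'E'
from h import *
for i in range(8): s=snapshot('side')
go(541,15,35,18.3);print(sense()['qd'].round(2),redpx(s))
E
```

```text
t 22.7 p [542.2  15.1  34.8] rot [179.7  -0.8  18.4] F [-6.8  1.  15. ] gap 23.8 q [ -4.   5. 105.   0.  69.  68.]
tool d [-1.2 -0.3 -0.2] turnz 0.001
[-0.    0.05 -0.03 -0.    0.03 -0.01] (56, array([209.75, 238.43]), array([205, 234]), array([214, 243]))
```

Steady at the stop with about 15 N on the tool, and the lever and beam unchanged. Handing in.

```bash
python3 -c "
from bench import *
hand_in()"
```

```text
the job is handed in; nothing more can be done
```

I carried out the whole sequence and handed it in at about 23 s, with the gripper still holding the knob pressed down. The hand-in gives no verdict.

- **Lever and beam:** I swung the lever over until force built up at its stop. In the side view, the counterpoise end had dropped by about 0.11 rad. I then swung the lever fully back. Red paddle and counterpoise were back within 0.1 px of their starting positions, and the last picture still shows the paddle there.
- **Knob on the shaft:** I took the black knob, not the purple one, turned it to about 18° and lowered it. There was no resistance until it met the shoulder. It then went down about 10 mm to the plunger's stop, where it rests at about 15 N with the arm still. The last view shows the knob just above the collar with its nose on the flat's side.

What did not agree or was not checked:
- **Two missed grasps:** the fingers closed above the paddle once and above the knob once. The real fingertips sit about 20 mm higher than the reported tool position. I corrected for this both times.
- **Side camera:** its positions were about 4 mm off in y, so I relied on the top camera for the shaft.
- **Sideways load:** about 7 N of sideways force and a 0.8° tilt remain on the tool.
- **Bystanders:** I saw no contact with them, but I did not measure their positions again at the end.

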